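# Bowl under the cereal spout

## Task

Get the bowl ready for cereal by gentle pushing only, with nothing gripped, pinched or lifted: first nudge the egg cup out of the way until it stands right beside the glass juice pitcher, then push the white bowl along the flap in under the spout of the cereal dispenser until it comes to rest against the dispenser's upright, centred under the spout. Keep both upright, do not shove the pitcher, and leave everything else where it is.

Things in the scene. Friction and masses are not known exactly. Their poses are not given: they have to be found in the camera images.
- dispenser: Countertop cereal dispenser, fixed to the flap. Origin: on the flap right below the spout's middle; z up. Its open front looks along its own -x: the bowl goes in along its +x, between two black toes 12 mm high. Toes: inner faces at y = +-80 mm, 20 mm wide, from x = -25 to +80 mm; behind them a foot plate 200 mm wide, x = +75 to +190 mm.
- spout_mouth (a point): Middle of the open lower end of the spout, 113 mm above the flap: a grey upright tube 48 mm across, which bends up and back along the dispenser's +x. Axes as the dispenser's.
- upright_face (a point): On the flat grey front face of the dispenser's upright (76 mm wide, 180 mm tall), 50 mm above the flap and 75 mm behind the spout's middle: the stop for the bowl. A bowl touching it here is centred under the spout. Axes as the dispenser's.
- hopper_lid (a point): Top of the hopper's black lid, 443 mm up, 98 mm behind the spout's middle; hopper and lid are 134 mm across, from 245 mm up (a 32 mm grip on the lid reaches 459 mm). Below them a housing with a black knob reaching 84 mm to the dispenser's +y at 208 mm height. Axes as the dispenser's.
- bowl: White plastic cereal bowl, round, loose, about 0.2 kg, sliding freely on the flap. Rim 150 mm across at 56 mm height, wall 3.5 mm, narrowing to a foot 100 mm across. Origin: centre of its underside; z up. It starts on the left of the egg cup as the robot sees it (+y).
- egg_cup: White porcelain egg cup, empty, round, loose, about 0.09 kg, 52 mm tall: foot disc 60 mm across and 8 mm thick with a blue line, thin waist, cup 50 mm across at the top. Push it low, at the foot; pushed high it may tip. Origin: centre of its underside; z up. It starts between the bowl and the dispenser, in the bowl's way.
- pitcher: Empty glass juice pitcher, loose, about 0.75 kg, 200 mm tall, body 96 mm across. Origin: centre of its underside (on its round axis); z up. Its handle sticks out along its own +x to 94 mm from the axis (turned away from the robot). It stands beyond the egg cup.
- spoon: Steel spoon, 165 mm long, lying flat along its own x; origin near its middle. Leave it alone.
- mug: Blue mug, 80 mm across, 92 mm tall, handle along its own +y; origin: centre of its underside. Leave it alone.
- jam_jar: Jam jar with red cap, 68 mm across, 85 mm tall; origin: centre of its underside. Leave it alone.
- milk_carton: Milk carton, 70 by 70 mm, 218 mm tall; origin: centre of its underside. Leave it alone.
- salt_shaker: Glass salt shaker with steel top, 42 mm across, 74 mm tall; origin: centre of its underside. Leave it alone.
Mind the look-alikes: they are no part of the job. What is shaped like the bowl but purple is not meant.

How it is judged:
By the outcome, as a careful person would: the job done as asked, in the order asked, and still so for the second after the job is handed in, with the robot touching nothing.
It also fails if it takes over 72 s, if anything falls off the work surface, if the arm or the gripper's body presses on something with over 40 N, if the wrist force passes 120 N, or if a joint passes its speed limit or range.

## Robot

A 7-joint arm with a two-finger parallel gripper is mounted at the origin on the work surface. World frame = base frame: x ahead of the robot, y to its left, z up, the work surface at z = 0. Lengths are in mm, angles in rad, forces in N, time in s.
With the tool pointing down it reaches from about 350 to 900 mm from the base axis. Payload 8.1 kg.
Tool frame: the origin (TCP) lies at the very end of the fingers, on their centre line; the grasp point (between the pads) lies 19 mm behind it; z points along the fingers, y is the line along which they close (so a half turn about z gives the same grasp; the last joint's range is limited). The gripper opens to 85 mm and grips with 20 to 120 N. Pads are 22 mm wide; open, the fingers measure 114 mm over their backs; the gripper's body (76 mm by 85 mm) begins 54 mm behind the grasp point. The pads swing forward as they close: fully open they stand 13 mm farther back than shut.
Start: joints at [1.075, 0.434, 0.025, 1.573, -0.012, 1.134, -0.075], TCP at [239.214, -577.425, 205.323] pointing down, gripper open.
Joint ranges: [-2.62, 2.62], [-0.44, 2.09], [-1.27, 1.32], [0.08, 2.57], [-1.32, 4.46], [0.12, 2], [-2.74, 2.74]. Speed limits (rad/s): [2.22, 2.22, 3.01, 3.01, 3.14, 3.14, 3.14].

## Interface

Orientations are given as a rotation vector (axis times angle).
In Python, from station import ctrl, cams, job gives the robot as it stands. The module is installed in compiled form; this text tells all that it offers.
- The arm moves only by the tool send_rows, never from a script. Its argument "motion" is a list of rows, each an object with "delta_pos": the shift along the tool's x, y, z in cm, a list of three; "turn": the turn, a rotation vector about the tool's x, y, z in degrees, a list of three; "jaw": the closure, from 0 (fully open) to 1 (shut). A call has 1 to 20 rows; each row shifts and turns the commanded pose from where the row before left it, along the tool's axes as they then stand; what a row does not reach is not made up. A row lasts 1/8 s, in which the tool goes at most 62.5 mm and 10.7 degrees, less where a joint would pass 70% of its speed; a pose out of reach is approached as far as the arm can. A call with a gripper value outside its range is refused whole. The fingers move at their own pace and stop on an object; the grip force is fixed at half the most. Time passes only in rows, so rows that do not move let the fingers close. It gives the time, the measured TCP pose, the force, the opening and the grip force at its end, in the units of the state.
- ctrl.sense(): the state, without advancing time (a new reading comes with each control period).
- cams.get_image(name): name is "scene" or "top" or "wrist"; returns a dict with "img" (384x512x3 uint8, red, green, blue), "camera_matrix" (3x3 intrinsics, pixels), "k1" (the pictures are not rectified: a ray, as slopes to the right and down, at radius r is drawn at 1 + k1 r^2 times it, then the intrinsics apply), "R" (3x3) and "t" (3): a world point X has camera coordinates R X + t. Camera axes: x right, y down, z forward; pixel columns grow to the right and rows downward; lengths in mm; the calibration is good to about 2 mm. A picture is of the moment at which its call begins. There is no depth.
- job.job_done(): hands the job in; it is judged then, once.
The state is a dict: "time": time; "joint_positions": joint angles; "joint_vel": joint speeds; "joint_efforts": joint torques, N m; "position": TCP position; "tool_rot": TCP orientation; "contact_force": force on the tool from outside, world axes, zero at the start; "wrist_torque": the same for the moment, N m; "finger_gap": opening from 0.0 (shut) to 1.0 (fully open); "grip_force": force on a finger pad.
Only numpy, scipy, OpenCV 4.12 (cv2) and the standard library are available. Lean on these libraries where they do the work, as an engineer would, in place of code of your own. Each camera call takes 0.05 s, during which the arm holds its last target. There are 200 camera calls.

## Working session

There is one attempt and no reset: what is moved stays moved. The work goes in short steps, Python scripts to look and compute and a tool call to move; the robot and the scene stay as the last step left them, time stands still between calls to the robot, and variables do not carry over. Pictures are saved under pics/ and viewed, at most 10 in all, crops included, and the job is handed in when it is done.

Besides the shell and the picture viewer there is one more tool, called after "Emit:" as a command line: name --argument value ..., lists and objects as JSON in quotes. send_rows: Moves the arm, as the interface text tells. Its arguments: {"type":"object","properties":{"motion":{"type":"array","items":{"type":"object","properties":{"delta_pos":{"type":"array","items":{"type":"number"}},"turn":{"type":"array","items":{"type":"number"}},"jaw":{"type":"number"}}}}},"required":["motion"]}

```bash
mkdir -p pics
cat > h.py <<'E'
import numpy as np, cv2
from station import ctrl, cams, job
def grab(n,f=None):
    d=cams.get_image(n)
    if f: cv2.imwrite(f,d["img"][:,:,::-1])
    return d
def ray(d,uv):
    K=np.array(d["camera_matrix"]);k=d["k1"]
    p=cv2.undistortPoints(np.array([[uv]],float),K,np.array([k,0,0,0,0.]))[0,0]
    R=np.array(d["R"]);t=np.array(d["t"])
    return -R.T@t, R.T@np.array([p[0],p[1],1])
def onz(d,uv,z):
    c,v=ray(d,uv); return c+v*(z-c[2])/v[2]
def proj(d,X):
    R=np.array(d["R"]);t=np.array(d["t"]);K=np.array(d["camera_matrix"])
    return cv2.projectPoints(np.array([X],float),cv2.Rodrigues(R)[0],t.astype(float),K,np.array([d["k1"],0,0,0,0.]))[0][0,0]
E
python3 - <<'E'
from h import *
print({k:np.round(v,3) if k!='x' else v for k,v in ctrl.sense().items()})
a=grab("top","pics/top0.png");b=grab("scene","pics/scene0.png")
for d in(a,b):print(np.round(-np.array(d["R"]).T@d["t"]),d["camera_matrix"],d["k1"])
E
```

```text
{'time': np.float64(0.0), 'joint_positions': array([ 1.075,  0.435,  0.025,  1.574, -0.012,  1.134, -0.075]), 'joint_vel': array([ 0.001, -0.002,  0.   ,  0.001,  0.   , -0.001,  0.   ]), 'joint_efforts': array([-0.0000e+00, -6.7047e+01,  1.0250e+00, -3.1621e+01,  1.6000e-02,
        1.2000e-02, -0.0000e+00]), 'position': array([ 238.975, -576.928,  204.54 ]), 'tool_rot': array([-3.08e+00, -6.13e-01,  1.00e-03]), 'contact_force': array([-0.613,  0.68 , -0.191]), 'wrist_torque': array([-0.01 ,  0.013, -0.019]), 'grip_force': np.float64(0.0), 'finger_gap': np.float64(0.998)}
[ 468.   83. 1564.] [[412.89406279   0.         264.63770497]
 [  0.         412.89406279 193.97605934]
 [  0.           0.           1.        ]] -0.11273313379497012
[1083.  364. 1281.] [[416.51269932   0.         259.9683594 ]
 [  0.         416.51269932 189.07396125]
 [  0.           0.           1.        ]] -0.006416130452379924
```

View pics/top0.png

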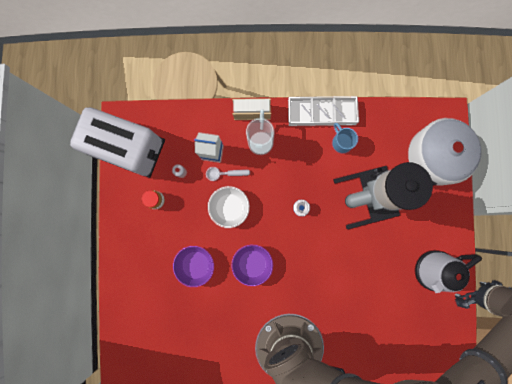

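View pics/scene0.png

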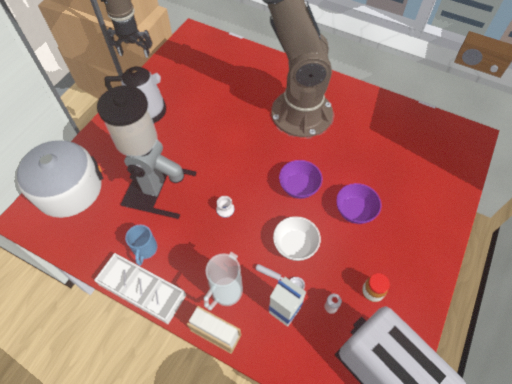

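The top view shows the white bowl at about (229,207), the egg cup at (302,208), the pitcher at about (260,137), and the dispenser toes opening left at (335,182) and (347,227). The scene view agrees: egg cup (225,206), bowl (297,238), pitcher (225,278).

```bash
cat > m.py <<'E'
from h import *
def white(d,lo=120):
    i=d["img"].astype(int); hsv=cv2.cvtColor(d["img"],cv2.COLOR_RGB2HSV)
    return ((hsv[...,1]<70)&(hsv[...,2]>lo)).astype(np.uint8)
def blob(d,uv,rad,lo=120):
    m=white(d,lo); k=np.zeros_like(m); cv2.circle(k,tuple(int(round(v)) for v in uv),rad,1,-1); m&=k
    cs,_=cv2.findContours(m,cv2.RETR_EXTERNAL,cv2.CHAIN_APPROX_NONE)
    return cv2.convexHull(max(cs,key=cv2.contourArea))[:,0].astype(float)
def circ(d,h,z):
    P=np.array([onz(d,p,z)[:2] for p in h]);
    c,r=cv2.minEnclosingCircle(P.astype(np.float32)); return np.round(c),round(r,1)
def toes(d,box):
    x0,y0,x1,y1=box; v=d["img"].max(2); m=np.zeros(v.shape,np.uint8); m[y0:y1,x0:x1]=(v[y0:y1,x0:x1]<60)
    return m
E
python3 - <<'E'
from m import *
a=grab("top");b=grab("scene")
print("bowl top",circ(a,blob(a,(229,207),28),56),"scene",circ(b,blob(b,(297,238),28),56))
print("egg top",circ(a,blob(a,(302,208),12),50),"scene",circ(b,blob(b,(225,206),14),30))
hs=cv2.cvtColor(a["img"],cv2.COLOR_RGB2HSV)
big=[]
for d,r,n in((a,(235,90,410,240),"t"),(b,(100,150,270,320),"s")):
    c=d["img"][r[1]:r[3],r[0]:r[2],::-1]; big.append(cv2.resize(c,(400*(r[2]-r[0])//(r[2]-r[0]),400*(r[3]-r[1])//(r[2]-r[0])),interpolation=cv2.INTER_CUBIC))
h=max(x.shape[0] for x in big)
big=[cv2.copyMakeBorder(x,0,h-x.shape[0],0,0,cv2.BORDER_CONSTANT) for x in big]
cv2.imwrite("pics/crop1.png",np.hstack(big))
# toes
m=toes(a,(330,165,392,232))
n,l,s,c=cv2.connectedComponentsWithStats(m)
for i in range(1,n):
    if s[i,4]>30:
        cs,_=cv2.findContours((l==i).astype(np.uint8),cv2.RETR_EXTERNAL,cv2.CHAIN_APPROX_NONE)
        P=np.array([onz(a,p,12)[:2] for p in cs[0][:,0]],np.float32)
        print(s[i],cv2.minAreaRect(P),np.round(cv2.boxPoints(cv2.minAreaRect(P))).tolist())
E
```

```text
bowl top (array([532., 221.]), 76.9) scene (array([536., 219.]), 77.1)
egg top (array([525., -48.]), 31.1) scene (array([532., -49.]), 41.7)
[334 166  53  21 326] ((630.0694580078125, -283.36761474609375), (54.14738082885742, 208.38401794433594), 13.73167610168457) [[579.0, -189.0], [629.0, -391.0], [681.0, -378.0], [632.0, -176.0]]
[385 170   7  31 142] ((607.2927856445312, -384.6036682128906), (23.39263153076172, 114.91888427734375), 87.85189819335938) [[549.0, -394.0], [664.0, -398.0], [665.0, -375.0], [550.0, -371.0]]
[347 206  45  23 332] ((494.1590881347656, -303.37127685546875), (59.56815719604492, 180.05699157714844), 13.473166465759277) [[444.0, -223.0], [486.0, -398.0], [544.0, -384.0], [502.0, -209.0]]
```

View pics/crop1.png

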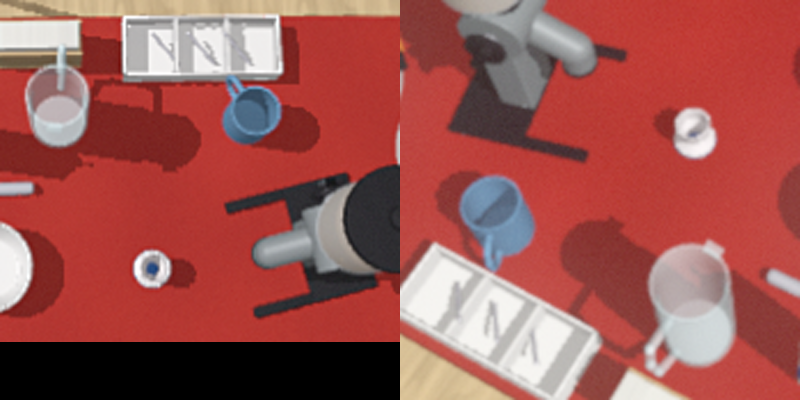

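The crop shows the toe ends: upper toe at crop (227,209), lower toe at (256,312). The pitcher rim is centred at crop (58,97), with its handle pointing away (up). In the scene half, the toe ends are at (624,57) and (584,156).

Run:
```python
from m import *
a=grab("top");b=grab("scene")
s=2.2857;T=lambda x,y:(235+x/s-.3,90+y/s-.3)
s2=2.353;S=lambda x,y:(100+(x-400)/s2-.3,150+y/s2-.3)
A=[onz(a,T(*p),12) for p in((225,205),(229,214),(254,308),(258,317))]
B=[onz(b,S(*p),12) for p in((586,151),(582,161),(626,50),(623,61))]
print(np.round(A).tolist());print(np.round(B).tolist())
# outer edge of lower toe: last dark pixel per column; of upper toe: first dark
v=a["img"].max(2)
lo=[];hi=[]
for x in range(350,384):
    c=np.where(v[205:235,x]<60)[0]
    if len(c): lo.append(onz(a,(x,205+c[-1]+.5),12)[:2])
for x in range(337,362):
    c=np.where(v[165:192,x]<60)[0]
    if len(c): hi.append(onz(a,(x,165+c[0]-.5),12)[:2])
for P in(lo,hi):
    P=np.array(P,np.float32); l=cv2.fitLine(P,cv2.DIST_HUBER,0,.01,.01).ravel(); print(l, np.degrees(np.arctan2(l[1],l[0])))
print("spout lower? pitcher rim",onz(a,T(58,97),200),onz(a,T(26,97),200)-onz(a,T(90,97),200))
print("pitcher rim scene",onz(b,S(690,284),200),"base",onz(b,S(697,338),0), "width", onz(b,S(650,284),200)-onz(b,S(731,284),200))
print("mug", onz(b,S(508,240),0),"spoon tip",onz(a,T(34,187),5),"tool",onz(a,(215,173),5))
```

```text
[[631.0, -174.0, 12.0], [616.0, -181.0, 12.0], [460.0, -218.0, 12.0], [445.0, -224.0, 12.0]]
[[625.0, -179.0, 12.0], [641.0, -175.0, 12.0], [448.0, -221.0, 12.0], [468.0, -215.0, 12.0]]
[ 2.3298578e-01 -9.7248012e-01  4.6211761e+02 -2.9703259e+02] -76.52708
[ 2.2296236e-01 -9.7482705e-01  6.4725671e+02 -2.3964627e+02] -77.11691
spout lower? pitcher rim [774.13270912  98.01971896 200.        ] [ 1.41385338 94.01733717  0.        ]
pitcher rim scene [781.43908089 101.84735089 200.        ] base [785.88000563  99.224578     0.        ] width [ 43.39713286 -82.40049866   0.        ]
mug [ 788.53808911 -203.30226924    0.        ] spoon tip [666.15866632 142.12913929   5.        ] tool [662.4726006  273.97400398   5.        ]
```

Emit:
send_rows --motion '[{"delta_pos":[0,0,-4],"turn":[0,0,-8],"jaw":0.62},{"delta_pos":[0,0,-4],"turn":[0,0,0],"jaw":0.62},{"delta_pos":[0,0,-4],"turn":[0,0,0],"jaw":0.62},{"delta_pos":[0,0,-4],"turn":[0,0,0],"jaw":0.62},{"delta_pos":[0,0,-4],"turn":[0,0,0],"jaw":0.62},{"delta_pos":[3.1,-2.2,0],"turn":[0,0,0],"jaw":0.62},{"delta_pos":[3.1,-2.2,0],"turn":[0,0,0],"jaw":0.62},{"delta_pos":[3.1,-2.2,0],"turn":[0,0,0],"jaw":0.62},{"delta_pos":[3.1,-2.2,0],"turn":[0,0,0],"jaw":0.62},{"delta_pos":[3.1,-2.2,0],"turn":[0,0,0],"jaw":0.62},{"delta_pos":[3.1,-2.2,0],"turn":[0,0,0],"jaw":0.62},{"delta_pos":[3.1,-2.2,0],"turn":[0,0,0],"jaw":0.62},{"delta_pos":[3.1,-2.2,0],"turn":[0,0,0],"jaw":0.62},{"delta_pos":[3.1,-2.2,0],"turn":[0,0,0],"jaw":0.62},{"delta_pos":[3.1,-2.2,0],"turn":[0,0,0],"jaw":0.62},{"delta_pos":[3.1,-2.2,0],"turn":[0,0,0],"jaw":0.62},{"delta_pos":[3.1,-2.2,0],"turn":[0,0,0],"jaw":0.62},{"delta_pos":[3.1,-2.2,0],"turn":[0,0,0],"jaw":0.62},{"delta_pos":[3.1,-2.2,0],"turn":[0,0,0],"jaw":0.62}]'

```text
time: 2.68
position: [457.1, -90.6, 405.4]
tool_rot: [3.031, 0.826, 0.0]
contact_force: [1.7, 0.3, 0.6]
finger_gap: 0.385
grip_force: 0.0
```

Run:
```python
from m import *
d=grab("wrist","pics/w1.png")
for n,X in(("egg",(528,-48,25)),("pitcher",(780,100,0)),("pitrim",(780,100,200)),("tcp",ctrl.sense()["position"])):print(n,proj(d,X))
print(np.round(-np.array(d["R"]).T@d["t"]))
```

```text
egg [259.51101928  85.3492266 ]
pitcher [ 259.68260538 -133.38143326]
pitrim [ 260.02399509 -282.82706356]
tcp [253.90259615 224.40423329]
[516. -54. 574.]
```

View pics/w1.png

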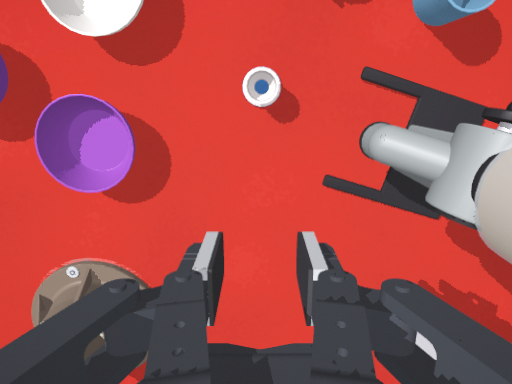

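The wrist view shows the egg cup at (262,87), where it was predicted. The camera mount leads on tool +x and would meet the tall pitcher, so I turn the hand half round and push with the -x side.

Emit:
send_rows --motion '[{"delta_pos":[0,0,0],"turn":[0,0,-10],"jaw":0.62},{"delta_pos":[0,0,0],"turn":[0,0,-10],"jaw":0.62},{"delta_pos":[0,0,0],"turn":[0,0,-10],"jaw":0.62},{"delta_pos":[0,0,0],"turn":[0,0,-10],"jaw":0.62},{"delta_pos":[0,0,0],"turn":[0,0,-10],"jaw":0.62},{"delta_pos":[0,0,0],"turn":[0,0,-10],"jaw":0.62},{"delta_pos":[0,0,0],"turn":[0,0,-10],"jaw":0.62},{"delta_pos":[0,0,0],"turn":[0,0,-10],"jaw":0.62},{"delta_pos":[0,0,0],"turn":[0,0,-10],"jaw":0.62},{"delta_pos":[0,0,0],"turn":[0,0,-10],"jaw":0.62},{"delta_pos":[0,0,0],"turn":[0,0,-10],"jaw":0.62},{"delta_pos":[0,0,0],"turn":[0,0,-10],"jaw":0.62},{"delta_pos":[0,0,0],"turn":[0,0,-10],"jaw":0.62},{"delta_pos":[0,0,0],"turn":[0,0,-10],"jaw":0.62},{"delta_pos":[0,0,0],"turn":[0,0,-10],"jaw":0.62},{"delta_pos":[0,0,0],"turn":[0,0,-10],"jaw":0.62},{"delta_pos":[0,0,0],"turn":[0,0,-10],"jaw":0.62},{"delta_pos":[0,0,0],"turn":[0,0,-10],"jaw":0.62}]'

```text
time: 4.97
position: [456.7, -91.9, 405.3]
tool_rot: [0.835, -3.029, 0.0]
contact_force: [-0.3, -0.1, 0.2]
finger_gap: 0.379
grip_force: 0.0
```

Run:
```python
from m import *
s=ctrl.sense();print(s["position"],np.round(s["joint_positions"],3),s["tool_rot"])
R=cv2.Rodrigues(s["tool_rot"])[0];print(R.round(3))
d=grab("wrist","pics/w2.png")
print(np.round(-np.array(d["R"]).T@d["t"]), proj(d,(780,100,0)),proj(d,(532,221,56)))
```

```text
[456.67563315 -91.93337763 405.31504243] [ 0.643  0.117 -0.626  1.541  0.069  1.506  2.125] [ 8.34862855e-01 -3.02856927e+00  3.05006927e-04]
[[-0.859 -0.512 -0.   ]
 [-0.512  0.859 -0.   ]
 [ 0.    -0.    -1.   ]]
[ 400. -124.  574.] [259.0484904  330.57945516] [397.20933631 275.27243269]
```

Emit:
send_rows --motion '[{"delta_pos":[0,0,5],"turn":[0,0,0],"jaw":0.62},{"delta_pos":[0,0,5],"turn":[0,0,0],"jaw":0.62},{"delta_pos":[0,0,5],"turn":[0,0,0],"jaw":0.62},{"delta_pos":[0,0,5],"turn":[0,0,0],"jaw":0.62},{"delta_pos":[0,0,5],"turn":[0,0,0],"jaw":0.62},{"delta_pos":[0,0,5],"turn":[0,0,0],"jaw":0.62},{"delta_pos":[0,0,5],"turn":[0,0,0],"jaw":0.62},{"delta_pos":[0,0,1.2],"turn":[0,0,0],"jaw":0.62},{"delta_pos":[0,0,1.2],"turn":[0,0,0],"jaw":0.62},{"delta_pos":[0,0,1.2],"turn":[0,0,0],"jaw":0.62},{"delta_pos":[0,0,1.2],"turn":[0,0,0],"jaw":0.62},{"delta_pos":[0,0,0.4],"turn":[0,0,0],"jaw":0.62},{"delta_pos":[0,0,0],"turn":[0,0,0],"jaw":0.62},{"delta_pos":[0,0,0],"turn":[0,0,0],"jaw":0.62}]'

```text
time: 6.78
position: [457.1, -91.8, 3.6]
tool_rot: [-0.826, 3.03, -0.0]
contact_force: [-0.5, 1.0, 0.4]
finger_gap: 0.382
grip_force: 0.0
```

Run:
```python
from m import *
a=grab("top");b=grab("scene")
print(circ(a,blob(a,(302,208),12),50))
def crop(d,r,s=4): return cv2.resize(d["img"][r[1]:r[3],r[0]:r[2],::-1],None,fx=s,fy=s,interpolation=cv2.INTER_CUBIC)
cv2.imwrite("pics/c2.png",np.hstack([crop(a,(240,110,340,250)),crop(b,(180,150,280,290))]))
```

```text
(array([525., -48.]), 31.1)
```

View pics/c2.png

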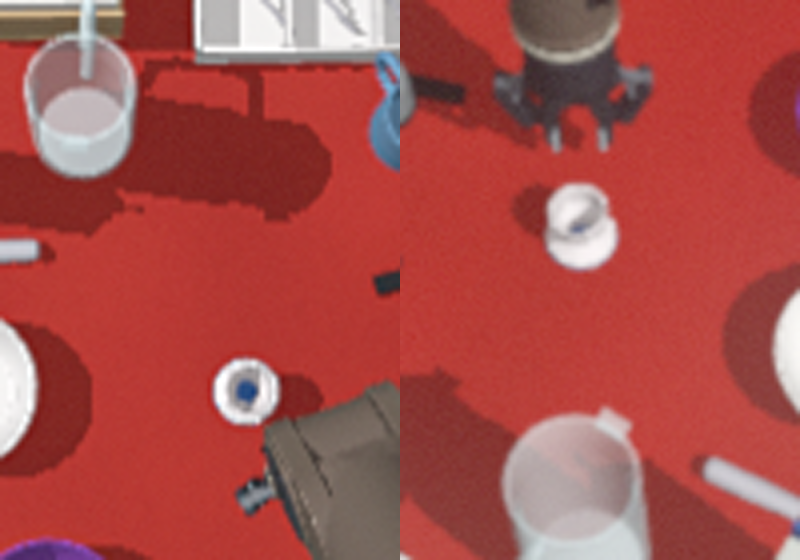

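The fingers stand squarely behind the egg cup (scene crop, tips at about (577,140), cup at (580,225)). In the top crop the pitcher's near base edge is at (82,178).

Run:
```python
from m import *
a=grab("top")
T=lambda x,y:(240+x/4-.4,110+y/4-.4)
print(onz(a,T(82,178),0), onz(a,T(82,178),5), onz(a,T(33,140),0),onz(a,T(132,140),0))
for r in(0,): print("rim",onz(a,T(81,36),200),onz(a,T(81,90),200))
```

```text
[733.36747792 101.29096219   0.        ] [732.52076589 101.23106173   5.        ] [770.97311223 147.83901912   0.        ] [769.56272652  52.85238346   0.        ]
rim [820.63257225  98.18656949 200.        ] [774.27322581  98.77400365 200.        ]
```

Emit:
send_rows --motion '[{"delta_pos":[-0.8,0,0.15],"turn":[0,0,0],"jaw":0.62},{"delta_pos":[-0.8,0,0],"turn":[0,0,0],"jaw":0.62},{"delta_pos":[-0.8,0,0],"turn":[0,0,0],"jaw":0.62},{"delta_pos":[-0.6,0,0],"turn":[0,0,0],"jaw":0.62},{"delta_pos":[-0.5,0,0],"turn":[0,0,0],"jaw":0.62},{"delta_pos":[-0.5,0,0],"turn":[0,0,0],"jaw":0.62},{"delta_pos":[-0.5,0,0],"turn":[0,0,0],"jaw":0.62},{"delta_pos":[-0.5,0,0],"turn":[0,0,0],"jaw":0.62},{"delta_pos":[-0.5,0,0],"turn":[0,0,0],"jaw":0.62},{"delta_pos":[-0.5,0,0],"turn":[0,0,0],"jaw":0.62},{"delta_pos":[-0.5,0,0],"turn":[0,0,0],"jaw":0.62},{"delta_pos":[-0.5,0,0],"turn":[0,0,0],"jaw":0.62},{"delta_pos":[-0.5,0,0],"turn":[0,0,0],"jaw":0.62},{"delta_pos":[-0.5,0,0],"turn":[0,0,0],"jaw":0.62},{"delta_pos":[-0.5,0,0],"turn":[0,0,0],"jaw":0.62},{"delta_pos":[-0.5,0,0],"turn":[0,0,0],"jaw":0.62},{"delta_pos":[-0.5,0,0],"turn":[0,0,0],"jaw":0.62},{"delta_pos":[-0.5,0,0],"turn":[0,0,0],"jaw":0.62}]'

```text
time: 9.18
position: [543.3, -40.8, 1.8]
tool_rot: [0.826, -3.031, 0.0]
contact_force: [-0.1, -0.9, 0.4]
finger_gap: 0.377
grip_force: 0.3
```

Run:
```python
from m import *
a=grab("top");b=grab("scene")
s=ctrl.sense();p=s["position"];u=np.array([.859,.512]);e=p[:2]+36*u
print(p,e)
for d,n in((a,'t'),(b,'s')):
    q=proj(d,(e[0],e[1],30)); h=blob(d,q,13); print(n,q,h.mean(0),circ(d,h,50 if n=='t' else 30))
q=proj(b,(e[0],e[1],20)).astype(int)
c=b["img"][q[1]-60:q[1]+70,q[0]-60:q[0]+60,::-1]
cv2.imwrite("pics/c3.png",cv2.resize(c,None,fx=4,fy=4,interpolation=cv2.INTER_CUBIC))
```

```text
[543.68702211 -40.48270357   1.8823313 ] [574.61102211 -22.05070357]
t [293.63702709 194.45194874] [302.66666667 193.44444444] (array([573., -55.]), 24.7)
s [225.53521315 219.05619032] [225.8 221. ] (array([574., -26.]), 43.3)
```

View pics/c3.png

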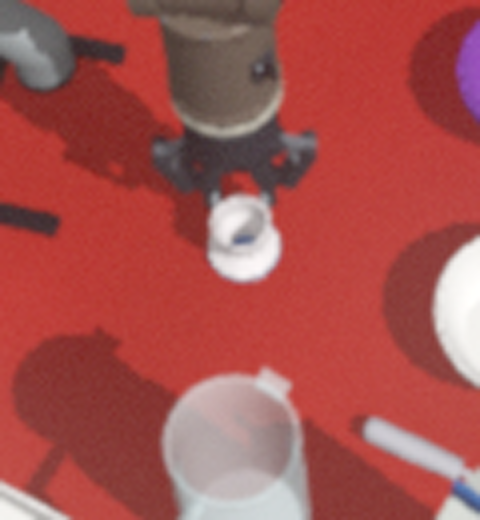

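The egg cup is upright and cradled by the fingers at crop (243,240), with the pitcher straight ahead at (235,440). Pushing on.

Emit:
send_rows --motion '[{"delta_pos":[-0.7,0,0],"turn":[0,0,0],"jaw":0.62},{"delta_pos":[-0.7,0,0],"turn":[0,0,0],"jaw":0.62},{"delta_pos":[-0.7,0,0],"turn":[0,0,0],"jaw":0.62},{"delta_pos":[-0.7,0,0],"turn":[0,0,0],"jaw":0.62},{"delta_pos":[-0.7,0,0],"turn":[0,0,0],"jaw":0.62},{"delta_pos":[-0.7,0,0],"turn":[0,0,0],"jaw":0.62},{"delta_pos":[-0.7,0,0],"turn":[0,0,0],"jaw":0.62},{"delta_pos":[-0.7,0,0],"turn":[0,0,0],"jaw":0.62},{"delta_pos":[-0.7,0,0],"turn":[0,0,0],"jaw":0.62},{"delta_pos":[-0.7,0,0],"turn":[0,0,0],"jaw":0.62},{"delta_pos":[-0.7,0,0],"turn":[0,0,0],"jaw":0.62},{"delta_pos":[-0.7,0,0],"turn":[0,0,0],"jaw":0.62},{"delta_pos":[-0.7,0,0],"turn":[0,0,0],"jaw":0.62},{"delta_pos":[-0.7,0,0],"turn":[0,0,0],"jaw":0.62},{"delta_pos":[-0.7,0,0],"turn":[0,0,0],"jaw":0.62},{"delta_pos":[-0.7,0,0],"turn":[0,0,0],"jaw":0.62},{"delta_pos":[-0.7,0,0],"turn":[0,0,0],"jaw":0.62},{"delta_pos":[-0.7,0,0],"turn":[0,0,0],"jaw":0.62},{"delta_pos":[-0.7,0,0],"turn":[0,0,0],"jaw":0.62},{"delta_pos":[-0.5,0,0],"turn":[0,0,0],"jaw":0.62}]'

```text
time: 11.78
position: [662.3, 29.3, 1.8]
tool_rot: [-0.827, 3.031, 0.0]
contact_force: [-0.5, 0.4, -0.0]
finger_gap: 0.38
grip_force: 0.3
```

Run:
```python
from m import *
b=grab("scene")
s=ctrl.sense();p=s["position"];u=np.array([.859,.512]);e=p[:2]+36*u
print(p,e,s["joint_positions"].round(2))
c=np.array(b["img"][185:325,160:280,::-1])
cv2.imwrite("pics/c4.png",cv2.resize(c,None,fx=4,fy=4,interpolation=cv2.INTER_CUBIC))
print(proj(b,(e[0],e[1],0)),proj(b,(779,100,0)),proj(b,(779,100,200)))
```

```text
[662.79204574  29.78486089   1.85993158] [693.71604574  48.21686089] [ 0.16  0.75 -0.46  1.63  0.41  0.86  1.64]
[226.50587475 261.33746212] [227.23956769 291.53786225] [222.81034107 269.32966196]
```

View pics/c4.png

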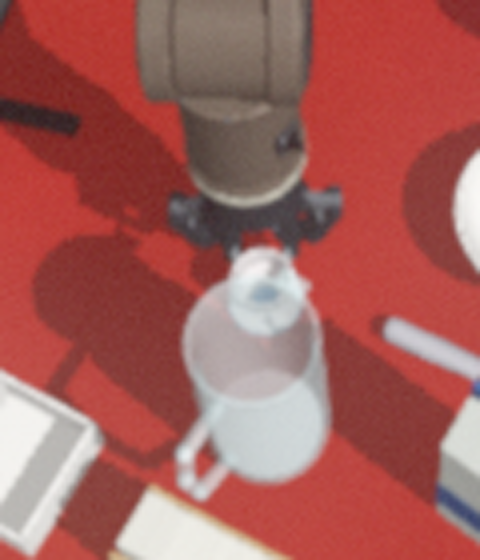

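The crop shows the egg cup upright behind the pitcher rim, foot at (265,305), and the pitcher base centre at (270,425). That matches my estimates, with a gap of about 22 mm. I nudge 14 mm more, then back off and rise.

Emit:
send_rows --motion '[{"delta_pos":[-0.4,0,0],"turn":[0,0,0],"jaw":0.62},{"delta_pos":[-0.4,0,0],"turn":[0,0,0],"jaw":0.62},{"delta_pos":[-0.3,0,0],"turn":[0,0,0],"jaw":0.62},{"delta_pos":[-0.3,0,0],"turn":[0,0,0],"jaw":0.62},{"delta_pos":[0,0,0],"turn":[0,0,0],"jaw":0.62},{"delta_pos":[0,0,0],"turn":[0,0,0],"jaw":0.62},{"delta_pos":[0.5,0,0],"turn":[0,0,0],"jaw":0.62},{"delta_pos":[1,0,0],"turn":[0,0,0],"jaw":0.62},{"delta_pos":[2,0,0],"turn":[0,0,0],"jaw":0.62},{"delta_pos":[3,0,0],"turn":[0,0,0],"jaw":0.62},{"delta_pos":[3,0,-1],"turn":[0,0,0],"jaw":0.62},{"delta_pos":[3,0,-4],"turn":[0,0,0],"jaw":0.62},{"delta_pos":[3,0,-4],"turn":[0,0,0],"jaw":0.62},{"delta_pos":[2,0,-5],"turn":[0,0,0],"jaw":0.35},{"delta_pos":[0,0,-5],"turn":[0,0,0],"jaw":0.35}]'

```text
time: 13.7
position: [520.8, -54.4, 193.1]
tool_rot: [0.823, -3.03, 0.002]
contact_force: [2.2, 0.0, -0.1]
finger_gap: 0.653
grip_force: 0.0
```

Run:
```python
from m import *
a=grab("top");b=grab("scene")
s=ctrl.sense();print(s["position"],s["joint_positions"].round(2))
print(proj(a,(705,55,50)),proj(b,(705,55,0)))
print(circ(a,blob(a,proj(a,(705,55,50)),11),50), "bowl",circ(a,blob(a,(229,207),28),56))
def crop(d,r,s=4): return cv2.resize(d["img"][r[1]:r[3],r[0]:r[2],::-1],None,fx=s,fy=s,interpolation=cv2.INTER_CUBIC)
cv2.imwrite("pics/c5.png",np.hstack([crop(a,(220,100,320,220)),crop(b,(180,215,280,335))]))
```

```text
[525.40336363 -52.98944247 197.13816383] [ 0.46  0.35 -0.6   1.79  0.22  1.06  1.88]
[272.50994693 159.23811206] [226.58129323 265.19336637]
(array([694.,  54.]), 31.1) bowl (array([532., 221.]), 77.0)
```

View pics/c5.png

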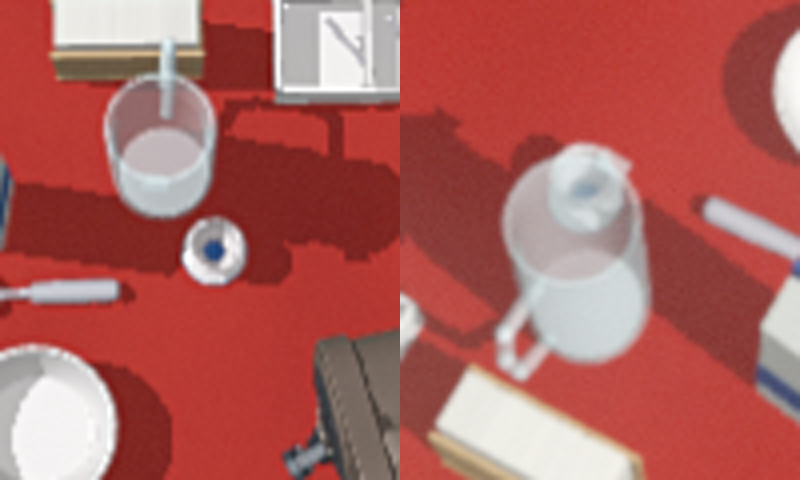

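Both upright; the top crop has the egg cup at (214,250) and the pitcher base at (164,168), a gap of about 13 mm. One more short nudge of 7 mm makes it clearly "right beside".

Emit:
send_rows --motion '[{"delta_pos":[0,0,4],"turn":[0,0,0],"jaw":0.62},{"delta_pos":[0,0,5],"turn":[0,0,0],"jaw":0.62},{"delta_pos":[0,0,5],"turn":[0,0,0],"jaw":0.62},{"delta_pos":[0,0,3],"turn":[0,0,0],"jaw":0.62},{"delta_pos":[1,0,1.5],"turn":[0,0,0],"jaw":0.62},{"delta_pos":[0,0,0.5],"turn":[0,0,0],"jaw":0.62},{"delta_pos":[-3,0,0],"turn":[0,0,0],"jaw":0.62},{"delta_pos":[-4,0,0],"turn":[0,0,0],"jaw":0.62},{"delta_pos":[-4,0,0],"turn":[0,0,0],"jaw":0.62},{"delta_pos":[-3,0,0],"turn":[0,0,0],"jaw":0.62},{"delta_pos":[-1.5,0,0],"turn":[0,0,0],"jaw":0.62},{"delta_pos":[-0.8,0,0],"turn":[0,0,0],"jaw":0.62},{"delta_pos":[-0.5,0,0],"turn":[0,0,0],"jaw":0.62},{"delta_pos":[-0.5,0,0],"turn":[0,0,0],"jaw":0.62},{"delta_pos":[-0.5,0,0],"turn":[0,0,0],"jaw":0.62},{"delta_pos":[-0.4,0,0],"turn":[0,0,0],"jaw":0.62},{"delta_pos":[-0.4,0,0],"turn":[0,0,0],"jaw":0.62},{"delta_pos":[-0.3,0,0],"turn":[0,0,0],"jaw":0.62},{"delta_pos":[-0.3,0,0],"turn":[0,0,0],"jaw":0.62},{"delta_pos":[0,0,0],"turn":[0,0,0],"jaw":0.62}]'

```text
time: 16.3
position: [680.2, 39.9, 1.8]
tool_rot: [-0.827, 3.031, 0.0]
contact_force: [-0.2, 0.1, 0.2]
finger_gap: 0.378
grip_force: 0.0
```

Emit:
send_rows --motion '[{"delta_pos":[0.6,0,0],"turn":[0,0,0],"jaw":0.62},{"delta_pos":[1.4,0,0],"turn":[0,0,0],"jaw":0.62},{"delta_pos":[3,0,0],"turn":[0,0,0],"jaw":0.62},{"delta_pos":[4,0,0],"turn":[0,0,0],"jaw":0.62},{"delta_pos":[3,0,-2],"turn":[0,0,0],"jaw":0.3},{"delta_pos":[0,0,-4.5],"turn":[0,0,0],"jaw":0.3},{"delta_pos":[0,0,-4.5],"turn":[0,0,0],"jaw":0.3},{"delta_pos":[0,0,-4.5],"turn":[0,0,0],"jaw":0.3},{"delta_pos":[0,0,-4.5],"turn":[0,0,0],"jaw":0.3},{"delta_pos":[-1.2,3.5,0],"turn":[0,0,0],"jaw":0.3},{"delta_pos":[-1.2,3.5,0],"turn":[0,0,0],"jaw":0.3},{"delta_pos":[-1.2,3.5,0],"turn":[0,0,0],"jaw":0.3},{"delta_pos":[-1.2,3.5,0],"turn":[0,0,0],"jaw":0.3},{"delta_pos":[-1.2,3.5,0],"turn":[0,0,0],"jaw":0.3},{"delta_pos":[-1.2,3.5,0],"turn":[0,0,0],"jaw":0.3},{"delta_pos":[-1.2,3.5,0],"turn":[0,0,0],"jaw":0.3},{"delta_pos":[-1.2,3.5,0],"turn":[0,0,0],"jaw":0.3},{"delta_pos":[-1.2,3.5,0],"turn":[0,0,0],"jaw":0.3},{"delta_pos":[-1.2,3.5,0],"turn":[0,0,0],"jaw":0.3}]'

```text
time: 18.68
position: [501.7, 341.1, 201.6]
tool_rot: [0.825, -3.031, 0.002]
contact_force: [0.1, -0.2, -0.4]
finger_gap: 0.697
grip_force: 0.0
```

Emit:
send_rows --motion '[{"delta_pos":[0,0,0],"turn":[0,0,9.8],"jaw":0.3},{"delta_pos":[0,0,0],"turn":[0,0,9.8],"jaw":0.3},{"delta_pos":[0,0,0],"turn":[0,0,9.8],"jaw":0.3},{"delta_pos":[0,0,0],"turn":[0,0,9.8],"jaw":0.3},{"delta_pos":[0,0,0],"turn":[0,0,9.8],"jaw":0.3},{"delta_pos":[0,0,0],"turn":[0,0,9.8],"jaw":0.3},{"delta_pos":[0,0,0],"turn":[0,0,9.8],"jaw":0.3},{"delta_pos":[0,0,0],"turn":[0,0,9.8],"jaw":0.3},{"delta_pos":[0,0,0],"turn":[0,0,9.8],"jaw":0.3},{"delta_pos":[0,0,0],"turn":[0,0,9.8],"jaw":0.3},{"delta_pos":[0,0,0],"turn":[0,0,9.8],"jaw":0.3},{"delta_pos":[0,0,0],"turn":[0,-6,0],"jaw":0.3},{"delta_pos":[0,0,0],"turn":[0,-6,0],"jaw":0.3},{"delta_pos":[0,0,0],"turn":[0,0,0],"jaw":0.3}]'

```text
time: 20.42
position: [500.4, 343.0, 200.9]
tool_rot: [1.852, 2.326, -0.196]
contact_force: [0.7, 0.3, -0.5]
finger_gap: 0.702
grip_force: 0.0
```

Run:
```python
from m import *
s=ctrl.sense();p=s["position"];R=cv2.Rodrigues(s["tool_rot"])[0]
print(p,s["joint_positions"].round(2));print(R.round(3),s["finger_gap"])
a=grab("top","pics/top2.png")
e=blob(a,(271,161),13); print("egg",circ(a,e,50),circ(a,e,0)); h=blob(a,(229,207),28);print("bowl",circ(a,h,56))
t=np.array([504.5,341.8,25]);print("to target in tool cm",(R.T@(t-p)/10).round(2))
```

```text
[500.40377572 343.02936981 200.93015712] [-0.69  0.48 -0.16  1.53  0.26  1.27 -0.71]
[[-0.22   0.975  0.045]
 [ 0.953  0.224 -0.202]
 [-0.207 -0.002 -0.978]] 0.701958663142679
egg (array([699.,  56.]), 31.1) (array([707.,  55.]), 32.1)
bowl (array([532., 221.]), 77.0)
to target in tool cm [ 3.44  0.4  17.25]
```

View pics/top2.png

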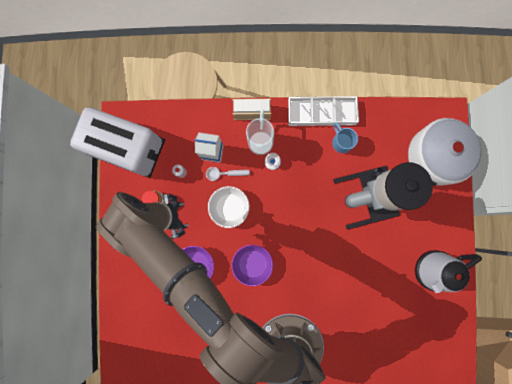

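Top view: egg cup at (273,161), right beside the pitcher (260,137), gap about 7 mm. The hand is behind the bowl at (170,210), nothing else moved. Descending behind the bowl.

Emit:
send_rows --motion '[{"delta_pos":[0.7,0.1,3.5],"turn":[0,0,0],"jaw":0.3},{"delta_pos":[0.7,0.1,3.5],"turn":[0,0,0],"jaw":0.3},{"delta_pos":[0.7,0.1,3.5],"turn":[0,0,0],"jaw":0.3},{"delta_pos":[0.7,0.1,3.5],"turn":[0,0,0],"jaw":0.3},{"delta_pos":[0.6,0,3.2],"turn":[0,0,0],"jaw":0.3},{"delta_pos":[0,0,0],"turn":[0,0,0],"jaw":0.3}]'

```text
time: 21.22
position: [506.2, 336.3, 24.8]
tool_rot: [1.859, 2.319, -0.201]
contact_force: [0.1, -0.8, 0.4]
finger_gap: 0.698
grip_force: 0.0
```

Run:
```python
from m import *
s=ctrl.sense();p=s["position"];R=cv2.Rodrigues(s["tool_rot"])[0]
d=np.array([.228,-.974]);n=np.array([.974,.228])
q=p[:2];print(p,"disp frame",q@d-341.6,q@n-481, "bowl", np.array([533,220])@d-341.6, np.array([533,220])@n-481)
for v in([*d,0],[*n,0],[0,0,1]):print((R.T@np.array(v)).round(3))
```

```text
[506.20815725 336.31299167  24.81256129] disp frame -553.7533940350415 88.72610726587993 bowl -434.356 88.30199999999991
[-0.978  0.011  0.21 ]
[ 0.01   1.    -0.006]
[-0.209 -0.004 -0.978]
```

Emit:
send_rows --motion '[{"delta_pos":[-0.98,0.01,0.21],"turn":[0,0,0],"jaw":0.3},{"delta_pos":[-0.98,0.01,0.21],"turn":[0,0,0],"jaw":0.3},{"delta_pos":[-0.78,0.01,0.17],"turn":[0,0,0],"jaw":0.3},{"delta_pos":[-0.59,0.01,0.13],"turn":[0,0,0],"jaw":0.3},{"delta_pos":[-0.49,0,0.105],"turn":[0,0,0],"jaw":0.3},{"delta_pos":[-0.49,-0.14,0.105],"turn":[0,0,0],"jaw":0.3},{"delta_pos":[-0.78,-0.23,0.17],"turn":[0,0,0],"jaw":0.3},{"delta_pos":[-0.78,-0.23,0.17],"turn":[0,0,0],"jaw":0.3},{"delta_pos":[-0.78,-0.23,0.17],"turn":[0,0,0],"jaw":0.3},{"delta_pos":[-0.78,-0.23,0.17],"turn":[0,0,0],"jaw":0.3},{"delta_pos":[-0.78,-0.23,0.17],"turn":[0,0,0],"jaw":0.3},{"delta_pos":[-0.78,-0.23,0.17],"turn":[0,0,0],"jaw":0.3},{"delta_pos":[-0.78,-0.23,0.17],"turn":[0,0,0],"jaw":0.3},{"delta_pos":[-0.78,-0.23,0.17],"turn":[0,0,0],"jaw":0.3},{"delta_pos":[-0.78,-0.23,0.17],"turn":[0,0,0],"jaw":0.3},{"delta_pos":[-0.78,-0.23,0.17],"turn":[0,0,0],"jaw":0.3},{"delta_pos":[-0.78,-0.23,0.17],"turn":[0,0,0],"jaw":0.3},{"delta_pos":[-0.78,-0.23,0.17],"turn":[0,0,0],"jaw":0.3}]'

```text
time: 23.48
position: [510.0, 197.0, 26.1]
tool_rot: [1.856, 2.321, -0.193]
contact_force: [-0.4, 3.9, 5.6]
finger_gap: 0.703
grip_force: 3.4
```

```bash
cat > st.py <<'E'
from m import *
d=np.array([.228,-.974]);n=np.array([.974,.228])
def stat(names=("top","scene")):
    s=ctrl.sense();p=s["position"];q=p[:2];D=lambda v:(round(float(v@d)-341.6,1),round(float(v@n)-481,1))
    print("t",s["time"],"tcp z",p[2].round(1),"disp",D(q),"F",s["contact_force"].round(1))
    e=q+80*d
    for k in names:
        I=grab(k); h=blob(I,proj(I,(e[0],e[1],56)),30,140); c,r=circ(I,h,56); print(k,c,r,D(c))
E
python3 -c "from st import *;stat()"
```

```text
t 23.475 tcp z 26.1 disp (-417.2, 60.6) F [-0.4  3.9  5.6]
top [528. 142.] 76.4 (-359.5, 65.6)
scene [532. 141.] 77.0 (-357.6, 69.3)
```

The contact offset and force look odd, so I take one composite look.

Run:
```python
from st import *
stat()
b=grab("scene");a=grab("top");w=grab("wrist")
p=ctrl.sense()["position"]
def crop(I,hw,s,off=(0,0)):
    q=proj(I,(p[0],p[1]-50,50)).astype(int)+off; x0=min(max(q[0]-hw,0),512-2*hw);y0=min(max(q[1]-hw,0),384-2*hw)
    print(x0,y0); return cv2.resize(I["img"][y0:y0+2*hw,x0:x0+2*hw,::-1],(400,400) if s else None,interpolation=cv2.INTER_CUBIC)
t=np.hstack([crop(a,45,1),crop(b,45,1)])
ww=cv2.resize(w["img"][:,:,::-1],(266,200)); z=np.zeros((200,800,3),np.uint8); z[:,:266]=ww
c=b["img"][100:400,120:520,::-1]; z[:,300:300+266]=cv2.resize(b["img"][:,:,::-1],(266,200))
cv2.imwrite("pics/c6.png",np.vstack([t,z]))
```

```text
t 23.575 tcp z 26.2 disp (-416.0, 60.3) F [-0.   2.2  4.4]
top [527. 141.] 76.3 (-358.8, 64.4)
scene [532. 141.] 77.0 (-357.6, 69.3)
203 167
234 177
```

View pics/c6.png

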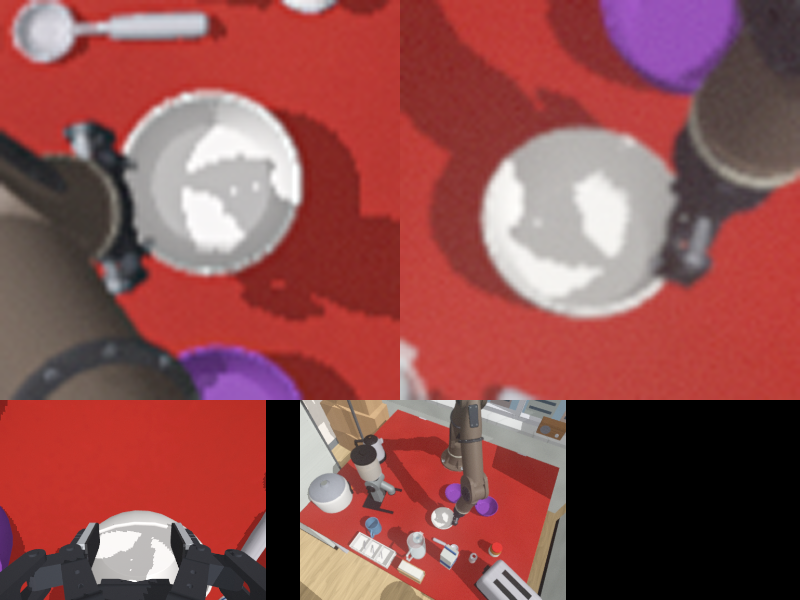

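The composite shows the bowl upright in both views (top crop, circle centre (212,183), rim 122..302). In the wrist view a rim arc shows at (140,512), above the fingertips at about (95,525) and (175,525). I check numerically which side of the fingers that rim is on.

Run:
```python
from st import *
w=grab("wrist"); s=ctrl.sense();p=s["position"];R=cv2.Rodrigues(s["tool_rot"])[0]
C=-np.array(w["R"]).T@w["t"]; print("cam",C.round(), "in tool",(R.T@(C-p)).round(),"view dir tool",(R.T@np.array(w["R"]).T@[0,0,1]).round(2),"up",(R.T@np.array(w["R"]).T@[0,-1,0]).round(2))
c=np.array([530,141])
for nm,X in(("tcp",p),("near rim",[*(c-75*d),56]),("far rim",[*(c+75*d),56]),("centre rim",[*c,56]),("near foot",[*(c-50*d),0]),("L",[*(c+75*n),56]),("Rr",[*(c-75*n),56]),("tipL",p+R@[0,30,0]),("tipR",p+R@[0,-30,0])):print(nm,proj(w,X).round())
m=white(w,120); cols=[100,180,220,250,270,290,320,350,380]
for x in cols:
    k=np.where(m[:,x])[0]; print(x,(k.min(),k.max()) if len(k) else None)
print(s["contact_force"].round(1),s["grip_force"])
```

```text
cam [489. 297. 177.] in tool [  69.    1. -169.] view dir tool [-0.27  0.    0.96] up [0.96 0.   0.27]
tcp [257. 231.]
near rim [273. 238.]
far rim [271. 433.]
centre rim [271. 355.]
near foot [269. 217.]
L [414. 353.]
Rr [129. 355.]
tipL [314. 231.]
tipR [200. 231.]
100 None
180 (np.int64(236), np.int64(336))
220 (np.int64(222), np.int64(342))
250 (np.int64(214), np.int64(347))
270 (np.int64(212), np.int64(347))
290 (np.int64(214), np.int64(343))
320 (np.int64(224), np.int64(342))
350 (np.int64(240), np.int64(262))
380 (np.int64(265), np.int64(268))
[1.  1.3 6. ] 2.92689078632975
```

The near rim seems lower than it should be and the tool feels 5 N upward, so I back off a little and re-measure.

Emit:
send_rows --motion '[{"delta_pos":[0.49,0,-0.1],"turn":[0,0,0],"jaw":0.3},{"delta_pos":[0.49,0,-0.1],"turn":[0,0,0],"jaw":0.3},{"delta_pos":[0.49,0,-0.1],"turn":[0,0,0],"jaw":0.3},{"delta_pos":[0.49,0,-0.1],"turn":[0,0,0],"jaw":0.3},{"delta_pos":[0,0,0],"turn":[0,0,0],"jaw":0.3}]'

```text
time: 24.5
position: [505.0, 217.1, 25.6]
tool_rot: [1.855, 2.322, -0.195]
contact_force: [-1.2, 0.0, 0.1]
finger_gap: 0.697
grip_force: 0.0
```

Run:
```python
from st import *
stat()
w=grab("wrist"); s=ctrl.sense();p=s["position"];R=cv2.Rodrigues(s["tool_rot"])[0]
m=white(w,120)
for x in (130,180,220,250,270,290,320,350,380):
    k=np.where(m[:,x])[0]; print(x,(k.min(),k.max()) if len(k) else None)
print(proj(w,p),s["contact_force"].round(1),s["grip_force"],s["finger_gap"])
```

```text
t 24.5 tcp z 25.6 disp (-437.9, 60.4) F [-1.2  0.   0.1]
top [528. 141.] 76.3 (-358.6, 65.4)
scene [533. 141.] 77.0 (-357.4, 70.3)
130 None
180 (np.int64(236), np.int64(336))
220 (np.int64(255), np.int64(342))
250 (np.int64(247), np.int64(347))
270 (np.int64(245), np.int64(347))
290 (np.int64(247), np.int64(343))
320 (np.int64(255), np.int64(342))
350 (np.int64(240), np.int64(262))
380 None
[256.94647897 231.19615774] [-0.  -0.7 -0.4] 0.0 0.7012471381298289
```

The backed-off bowl stayed put and upright. Most likely the rim was catching the splayed knuckles above the pads, so I raise the tips to z of about 40, re-centre on the bowl and push again.

Emit:
send_rows --motion '[{"delta_pos":[0.98,0.6,-0.21],"turn":[0,0,0],"jaw":0.3},{"delta_pos":[-0.16,0,-0.75],"turn":[0,0,0],"jaw":0.3},{"delta_pos":[-0.16,0,-0.75],"turn":[0,0,0],"jaw":0.3},{"delta_pos":[-0.49,0,0.105],"turn":[0,0,0],"jaw":0.3},{"delta_pos":[-0.49,0,0.105],"turn":[0,0,0],"jaw":0.3},{"delta_pos":[-0.49,0,0.105],"turn":[0,0,0],"jaw":0.3},{"delta_pos":[-0.49,-0.14,0.105],"turn":[0,0,0],"jaw":0.3},{"delta_pos":[-0.78,-0.23,0.17],"turn":[0,0,0],"jaw":0.3},{"delta_pos":[-0.78,-0.23,0.17],"turn":[0,0,0],"jaw":0.3},{"delta_pos":[-0.78,-0.23,0.17],"turn":[0,0,0],"jaw":0.3},{"delta_pos":[-0.78,-0.23,0.17],"turn":[0,0,0],"jaw":0.3},{"delta_pos":[-0.78,-0.23,0.17],"turn":[0,0,0],"jaw":0.3},{"delta_pos":[-0.78,-0.23,0.17],"turn":[0,0,0],"jaw":0.3},{"delta_pos":[-0.78,-0.23,0.17],"turn":[0,0,0],"jaw":0.3},{"delta_pos":[-0.78,-0.23,0.17],"turn":[0,0,0],"jaw":0.3}]'

```text
time: 26.52
position: [508.0, 140.8, 40.7]
tool_rot: [1.856, 2.321, -0.195]
contact_force: [-0.7, 0.1, 0.4]
finger_gap: 0.701
grip_force: 0.0
```

```bash
python3 -c "from st import *;stat()"
```

```text
t 26.525 tcp z 40.7 disp (-362.9, 45.9) F [-0.7  0.1  0.4]
top [529. 131.] 74.3 (-348.6, 64.1)
scene [534. 126.] 74.5 (-342.6, 67.8)
```

Run:
```python
from st import *
for k in("top","scene"):
    I=grab(k)
    for c in((530,141),(532,120),(534,100)):
        q=proj(I,(c[0],c[1],56)); h=blob(I,q,34,140); cc,r=circ(I,h,56); print(k,c,q.round(),cc,r, h.min(0),h.max(0))
w=grab("wrist");m=white(w,120)
for x in (180,220,250,270,290,320,350):
    k=np.where(m[:,x])[0]; print(x,(k.min(),k.max()) if len(k) else None, [int(v) for v in k[np.where(np.diff(k)>1)[0]]] if len(k) else '')
s=ctrl.sense();print(s["position"],s["contact_force"].round(1),s["grip_force"])
```

```text
top (530, 141) [250. 207.] [528. 140.] 75.7 [231. 187.] [270. 227.]
top (532, 120) [255. 206.] [528. 140.] 75.7 [231. 187.] [270. 227.]
top (534, 100) [261. 206.] [528. 140.] 75.7 [231. 187.] [270. 227.]
scene (530, 141) [275. 226.] [533. 141.] 76.9 [252. 206.] [298. 248.]
scene (532, 120) [269. 223.] [533. 141.] 76.9 [252. 206.] [298. 248.]
scene (534, 100) [264. 221.] [533. 141.] 76.9 [252. 206.] [297. 248.]
180 (np.int64(154), np.int64(313)) [168, 241]
220 (np.int64(123), np.int64(340)) [133]
250 (np.int64(109), np.int64(346)) [119]
270 (np.int64(104), np.int64(346)) [114]
290 (np.int64(100), np.int64(343)) [110]
320 (np.int64(101), np.int64(342)) [110]
350 (np.int64(106), np.int64(261)) [115]
[508.10452819 141.66033265  40.70803559] [ 0.2  0.3 -0.5] 0.0
```

The fingers skimmed over the rim: the bowl is still at (530,141), upright. The persistent scene/top disagreements all fit a flap about 13 mm below z = 0, and partly open tips sit several mm higher than the TCP. So I rise, back out, close the jaw more and come down lower.

Emit:
send_rows --motion '[{"delta_pos":[-0.62,0,-2.93],"turn":[0,0,0],"jaw":0.3},{"delta_pos":[-0.62,0,-2.93],"turn":[0,0,0],"jaw":0.3},{"delta_pos":[3.52,0.65,-0.76],"turn":[0,0,0],"jaw":0.55},{"delta_pos":[3.52,0.65,-0.76],"turn":[0,0,0],"jaw":0.55},{"delta_pos":[3.52,0.65,-0.76],"turn":[0,0,0],"jaw":0.55},{"delta_pos":[0,0,0],"turn":[0,0,0],"jaw":0.55},{"delta_pos":[0.48,0,2.27],"turn":[0,0,0],"jaw":0.55},{"delta_pos":[0.48,0,2.27],"turn":[0,0,0],"jaw":0.55},{"delta_pos":[0.48,0,2.27],"turn":[0,0,0],"jaw":0.55},{"delta_pos":[0.48,0,2.27],"turn":[0,0,0],"jaw":0.55},{"delta_pos":[0,0,0],"turn":[0,0,0],"jaw":0.55}]'

```text
time: 28.15
position: [502.3, 249.5, 6.8]
tool_rot: [1.856, 2.321, -0.201]
contact_force: [-0.6, -1.0, 0.7]
finger_gap: 0.449
grip_force: 0.0
```

```bash
cat > st.py <<'E'
from m import *
d=np.array([.228,-.974]);n=np.array([.974,.228])
D=lambda v:(round(float(v@d)-345,1),round(float(v@n)-479.6,1))
def stat(guess,names=("top","scene")):
    s=ctrl.sense();p=s["position"];q=p[:2]
    print("t",s["time"],"tcp",p.round(1),"disp",D(q),"F",s["contact_force"].round(1),"gap",round(float(s["finger_gap"]),2))
    for k in names:
        I=grab(k); h=blob(I,proj(I,(guess[0],guess[1],43)),34,140); c,r=circ(I,h,43); print(k,c,r,D(c))
E
python3 - <<'E'
from st import *
stat((530,140))
# flap height check: triangulate egg cup rim not needed; mug base/bowl rim from both views
P=[]
for k,u in(("top",(530,140)),("scene",(533,141))):
    I=grab(k); h=blob(I,proj(I,(*u,50)),30,140); (x,y),(w,hh),an=cv2.fitEllipse(h.astype(np.float32)); P.append(ray(I,(x,y)))
(c1,v1),(c2,v2)=P
A=np.stack([v1,-v2],1); t=np.linalg.lstsq(A,c2-c1,rcond=None)[0]
print("rim centre",(c1+t[0]*v1).round(1),(c2+t[1]*v2).round(1))
E
```

```text
t 28.15 tcp [502.3 249.5   6.8] disp (-473.4, 66.5) F [-0.6 -1.   0.7] gap 0.45
top [529. 141.] 77.0 (-361.7, 67.8)
scene [527. 139.] 77.8 (-360.2, 65.4)
rim centre [528.2 141.3  43.1] [529.1 139.3  43. ]
```

The two-view ray crossing gives rim height 43, so the flap is at z = -13, as inferred. Tips are now well below the rim; pushing.

Emit:
send_rows --motion '[{"delta_pos":[-0.98,0.01,0.21],"turn":[0,0,0],"jaw":0.55},{"delta_pos":[-0.98,0.01,0.21],"turn":[0,0,0],"jaw":0.55},{"delta_pos":[-0.49,0,0.105],"turn":[0,0,0],"jaw":0.55},{"delta_pos":[-0.49,0,0.105],"turn":[0,0,0],"jaw":0.55},{"delta_pos":[-0.49,0,0.105],"turn":[0,0,0],"jaw":0.55},{"delta_pos":[-0.49,0,0.105],"turn":[0,0,0],"jaw":0.55},{"delta_pos":[-0.49,-0.1,0.105],"turn":[0,0,0],"jaw":0.55},{"delta_pos":[-0.78,-0.17,0.17],"turn":[0,0,0],"jaw":0.55},{"delta_pos":[-0.78,-0.17,0.17],"turn":[0,0,0],"jaw":0.55},{"delta_pos":[-0.78,-0.17,0.17],"turn":[0,0,0],"jaw":0.55},{"delta_pos":[-0.78,-0.17,0.17],"turn":[0,0,0],"jaw":0.55},{"delta_pos":[-0.78,-0.17,0.17],"turn":[0,0,0],"jaw":0.55}]'

```text
time: 29.85
position: [513.0, 165.4, 7.9]
tool_rot: [1.856, 2.321, -0.195]
contact_force: [0.7, 0.0, 0.3]
finger_gap: 0.447
grip_force: 0.5
```

Run:
```python
from st import *
q=ctrl.sense()["position"][:2]; stat(q+76*d)
```

```text
t 29.85 tcp [513.  165.4   7.9] disp (-389.1, 57.7) F [0.7 0.  0.3] gap 0.45
top [530.  96.] 77.0 (-317.7, 58.5)
scene [528.  92.] 78.2 (-314.2, 55.6)
```

Emit:
send_rows --motion '[{"delta_pos":[-0.78,-0.18,0.17],"turn":[0,0,0],"jaw":0.55},{"delta_pos":[-0.78,-0.18,0.17],"turn":[0,0,0],"jaw":0.55},{"delta_pos":[-0.78,-0.18,0.17],"turn":[0,0,0],"jaw":0.55},{"delta_pos":[-0.78,-0.18,0.17],"turn":[0,0,0],"jaw":0.55},{"delta_pos":[-0.78,-0.18,0.17],"turn":[0,0,0],"jaw":0.55},{"delta_pos":[-0.78,-0.18,0.17],"turn":[0,0,0],"jaw":0.55},{"delta_pos":[-0.78,-0.18,0.17],"turn":[0,0,0],"jaw":0.55},{"delta_pos":[-0.78,-0.18,0.17],"turn":[0,0,0],"jaw":0.55},{"delta_pos":[-0.78,-0.18,0.17],"turn":[0,0,0],"jaw":0.55},{"delta_pos":[-0.78,-0.18,0.17],"turn":[0,0,0],"jaw":0.55},{"delta_pos":[-0.78,-0.18,0.17],"turn":[0,0,0],"jaw":0.55},{"delta_pos":[-0.78,-0.18,0.17],"turn":[0,0,0],"jaw":0.55},{"delta_pos":[-0.78,-0.18,0.17],"turn":[0,0,0],"jaw":0.55},{"delta_pos":[-0.78,-0.18,0.17],"turn":[0,0,0],"jaw":0.55},{"delta_pos":[-0.78,-0.18,0.17],"turn":[0,0,0],"jaw":0.55},{"delta_pos":[-0.78,-0.18,0.17],"turn":[0,0,0],"jaw":0.55},{"delta_pos":[-0.78,-0.18,0.17],"turn":[0,0,0],"jaw":0.55},{"delta_pos":[-0.78,-0.18,0.17],"turn":[0,0,0],"jaw":0.55},{"delta_pos":[-0.78,-0.18,0.17],"turn":[0,0,0],"jaw":0.55}]'

```text
time: 32.33
position: [512.9, 9.9, 7.1]
tool_rot: [1.856, 2.321, -0.195]
contact_force: [0.0, 2.1, 1.3]
finger_gap: 0.452
grip_force: 0.5
```

Run:
```python
from st import *
s=ctrl.sense();q=s["position"][:2]; stat(q+73*d); print(s["joint_positions"].round(2))
# toe line re-check at true height z=-1, independent of earlier (top view)
a=grab("top");v=a["img"].max(2)
L={}
for nm,(x0,x1,y0,y1,i,o) in dict(lo=(350,384,205,235,-1,.5),hi=(337,362,165,192,0,-.5)).items():
    P=[]
    for x in range(x0,x1):
        c=np.where(v[y0:y1,x]<60)[0]
        if len(c): P.append(onz(a,(x,y0+c[i]+o),-1)[:2])
    P=np.array(P,np.float32); l=cv2.fitLine(P,cv2.DIST_HUBER,0,.01,.01).ravel(); print(nm,np.degrees(np.arctan2(l[1],l[0])).round(2),(l[2:]@n).round(1), len(P))
```

```text
t 32.325 tcp [512.9   9.9   7.1] disp (-237.7, 22.2) F [0.  2.1 1.3] gap 0.45
top [529. -61.] 76.8 (-165.0, 21.7)
scene [529. -64.] 79.5 (-162.1, 21.1)
[-0.22  0.52 -0.08  2.07  0.45  0.61 -0.45]
lo -76.79 381.5 34
hi -76.01 576.2 25
```

Emit:
send_rows --motion '[{"delta_pos":[-0.78,-0.16,0.17],"turn":[0,0,0],"jaw":0.55},{"delta_pos":[-0.78,-0.16,0.17],"turn":[0,0,0],"jaw":0.55},{"delta_pos":[-0.78,-0.16,0.17],"turn":[0,0,0],"jaw":0.55},{"delta_pos":[-0.78,-0.16,0.17],"turn":[0,0,0],"jaw":0.55},{"delta_pos":[-0.78,-0.16,0.17],"turn":[0,0,0],"jaw":0.55},{"delta_pos":[-0.78,-0.16,0.17],"turn":[0,0,0],"jaw":0.55},{"delta_pos":[-0.78,-0.16,0.17],"turn":[0,0,0],"jaw":0.55},{"delta_pos":[-0.78,-0.16,0.17],"turn":[0,0,0],"jaw":0.55},{"delta_pos":[-0.78,-0.16,0.17],"turn":[0,0,0],"jaw":0.55},{"delta_pos":[-0.78,-0.16,0.17],"turn":[0,0,0],"jaw":0.55},{"delta_pos":[-0.78,-0.16,0.17],"turn":[0,0,0],"jaw":0.55},{"delta_pos":[-0.78,-0.16,0.17],"turn":[0,0,0],"jaw":0.55},{"delta_pos":[-0.78,-0.1,0.17],"turn":[0,0,0],"jaw":0.55},{"delta_pos":[-0.4,0,0.085],"turn":[0,0,0],"jaw":0.55}]'

```text
time: 34.22
position: [516.9, -99.9, 6.5]
tool_rot: [1.857, 2.32, -0.196]
contact_force: [-0.3, 1.1, 0.9]
finger_gap: 0.448
grip_force: 0.5
```

Run:
```python
from st import *
s=ctrl.sense();q=s["position"][:2]; stat(q+73*d); print(s["joint_positions"].round(2))
R=cv2.Rodrigues(s["tool_rot"])[0]
for v in([*d,0],[*n,0]):print((R.T@np.array(v)).round(3))
```

```text
t 34.225 tcp [516.9 -99.9   6.5] disp (-129.8, 1.0) F [-0.3  1.1  0.9] gap 0.45
top [ 543. -198.] 97.5 (-28.3, 4.1)
scene [ 534. -173.] 79.7 (-54.7, 1.1)
[-0.01  0.52 -0.07  2.08  0.47  0.56 -0.25]
[-0.978  0.009  0.208]
[ 0.009  1.    -0.002]
```

Emit:
send_rows --motion '[{"delta_pos":[-0.59,-0.01,0.125],"turn":[0,0,0],"jaw":0.55},{"delta_pos":[-0.59,0,0.125],"turn":[0,0,0],"jaw":0.55},{"delta_pos":[-0.59,0,0.125],"turn":[0,0,0],"jaw":0.55},{"delta_pos":[-0.59,0,0.125],"turn":[0,0,0],"jaw":0.55},{"delta_pos":[-0.59,0,0.125],"turn":[0,0,0],"jaw":0.55},{"delta_pos":[-0.49,0,0.105],"turn":[0,0,0],"jaw":0.55},{"delta_pos":[-0.39,0,0.085],"turn":[0,0,0],"jaw":0.55},{"delta_pos":[-0.3,0,0.065],"turn":[0,0,0],"jaw":0.55},{"delta_pos":[-0.2,0,0.045],"turn":[0,0,0],"jaw":0.55},{"delta_pos":[-0.2,0,0.045],"turn":[0,0,0],"jaw":0.55},{"delta_pos":[0,0,0],"turn":[0,0,0],"jaw":0.55}]'

```text
time: 35.7
position: [527.1, -144.6, 6.5]
tool_rot: [1.856, 2.321, -0.195]
contact_force: [0.3, -0.3, 0.5]
finger_gap: 0.451
grip_force: 0.0
```

Run:
```python
from st import *
s=ctrl.sense();q=s["position"][:2]; stat(q+73*d,("scene",))
```

```text
t 35.7 tcp [ 527.1 -144.6    6.5] disp (-84.0, 0.8) F [ 0.3 -0.3  0.5] gap 0.45
scene [ 544. -216.] 80.1 (-10.6, 1.0)
```

Emit:
send_rows --motion '[{"delta_pos":[-0.2,0,0.042],"turn":[0,0,0],"jaw":0.55},{"delta_pos":[-0.2,0,0.042],"turn":[0,0,0],"jaw":0.55},{"delta_pos":[-0.2,0,0.042],"turn":[0,0,0],"jaw":0.55},{"delta_pos":[-0.2,0,0.042],"turn":[0,0,0],"jaw":0.55}]'

```text
time: 36.25
position: [528.8, -151.2, 6.4]
tool_rot: [1.856, 2.322, -0.194]
contact_force: [-2.5, 8.6, 3.3]
finger_gap: 0.455
grip_force: 4.4
```

Emit:
send_rows --motion '[{"delta_pos":[-0.15,0,0.032],"turn":[0,0,0],"jaw":0.55},{"delta_pos":[-0.15,0,0.032],"turn":[0,0,0],"jaw":0.55}]'

```text
time: 36.5
position: [529.0, -151.6, 6.1]
tool_rot: [1.855, 2.326, -0.192]
contact_force: [-6.8, 17.8, 8.0]
finger_gap: 0.445
grip_force: 8.6
```

Emit:
send_rows --motion '[{"delta_pos":[-0.15,0,0.032],"turn":[0,0,0],"jaw":0.55},{"delta_pos":[-0.1,0,0.021],"turn":[0,0,0],"jaw":0.55}]'

```text
time: 36.75
position: [529.1, -151.8, 5.9]
tool_rot: [1.854, 2.329, -0.19]
contact_force: [-7.8, 23.8, 7.0]
finger_gap: 0.444
grip_force: 11.7
```

Run:
```python
from st import *
s=ctrl.sense();q=s["position"][:2]; stat(q+73*d,("scene",))
```

```text
t 36.75 tcp [ 529.1 -151.8    5.9] disp (-76.5, 1.1) F [-7.8 23.8  7. ] gap 0.44
scene [ 546. -224.] 80.8 (-2.3, 1.1)
```

The bowl is firmly against the upright at about y = +1 mm off the axis. Backing off straight.

Emit:
send_rows --motion '[{"delta_pos":[0.3,0,-0.063],"turn":[0,0,0],"jaw":0.55},{"delta_pos":[0.3,0,-0.063],"turn":[0,0,0],"jaw":0.55},{"delta_pos":[0.4,0,-0.085],"turn":[0,0,0],"jaw":0.55},{"delta_pos":[0.8,0,-0.17],"turn":[0,0,0],"jaw":0.55},{"delta_pos":[2,0,-0.42],"turn":[0,0,0],"jaw":0.55},{"delta_pos":[3,0,-0.64],"turn":[0,0,0],"jaw":0.55},{"delta_pos":[4,0,-0.85],"turn":[0,0,0],"jaw":0.55},{"delta_pos":[4,0,-0.85],"turn":[0,0,0],"jaw":0.55},{"delta_pos":[0,0,-4],"turn":[0,0,0],"jaw":0.55},{"delta_pos":[0,0,-4],"turn":[0,0,0],"jaw":0.55},{"delta_pos":[0,0,-4],"turn":[0,0,0],"jaw":0.55},{"delta_pos":[0,0,0],"turn":[0,0,0],"jaw":0.55},{"delta_pos":[0,0,0],"turn":[0,0,0],"jaw":0.55}]'

```text
time: 38.42
position: [491.1, 13.9, 123.6]
tool_rot: [1.856, 2.32, -0.195]
contact_force: [-0.1, -0.9, 0.1]
finger_gap: 0.446
grip_force: 0.0
```

Run:
```python
from st import *
stat((546,-224),("scene",))
a=grab("top"); e=blob(a,(272,160),13); print("egg z-13",circ(a,e,-13),"z37",circ(a,e,37))
b=grab("scene");S=b["img"]
m=white(b,140); q=proj(b,(546,-224,43)); print(q)
hull=blob(b,q,34,140); P=np.array([onz(b,p,43)[:2] for p in hull]); rel=np.array([D(x) for x in P]); print("bowl hull disp y range",rel[:,1].min(),rel[:,1].max(),"x",rel[:,0].min(),rel[:,0].max())
```

```text
t 38.425 tcp [491.1  13.9 123.6] disp (-246.5, 1.9) F [-0.1 -0.9  0.1] gap 0.45
scene [ 531. -250.] 112.6 (19.6, -19.4)
egg z-13 (array([709.,  55.]), 32.4) z37 (array([701.,  56.]), 31.3)
[178.98287975 186.5078755 ]
bowl hull disp y range -102.1 78.0 x -78.7 115.0
```

```bash
python3 -c "
from station import job
print(job.job_done())"
```

```text
the job is handed in; nothing more can be done
None
```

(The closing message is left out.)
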